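# Put the screwdriver's flat battery on charge

## Task

The battery in the cordless screwdriver, which stands nose down in its bench stand, is flat. Press in the battery's release tab and, keeping it pressed, draw the battery straight up out of the screwdriver gently, without straining its catch or seat; then put it in the empty charger and push it gently fully home, so that its tab snaps back out and locks it. Leave the other battery, the bins and the marker where they are.

Things in the scene. Friction and masses are not known exactly. Their poses are not given: they have to be found in the camera images.
- pack: The flat battery in the screwdriver: about 0.2 kg, 82 mm tall. A black plug-in stem (34 x 38 mm, 46 mm long) below, a grey head (x -22 to +16, y +-23.5, z 46 to 82 mm) above; the head's underside is the shoulder that stops on the rim of a seat. Origin: centre of the stem's lower end; z up, +x towards the side with the release tab. The smooth back of the head is the plane x = -22 mm.
- tab (a joint): Release tab of the flat battery, rad: a sprung black tongue hinged at the foot of the stem's +x side, 0 = sprung out (locked when in a seat), 0.105 = pressed in to its stop; it frees the lip from about 0.085 on. Its ribbed finger rest (26 mm wide, z 51 to 77 mm) stands out from the +x side of the head. Pressed at the middle of the rest it takes about 3 N to start, 5 N at the stop, and travels 6 mm.
- tab_pad (a point): Middle of the outer face of the finger rest on that tab: at x = 22.5, y = 0, z = 64 mm in the battery's frame when sprung out. Pinching rest and back of the head together: 45 to 46 mm wide out, 38 to 39 mm with the tab in.
- driver: Inline cordless screwdriver, nose down, clamped in a fixed bench stand (base plate 115 x 110 mm). Origin under the base plate on the screwdriver's axis, z up. The upper end is its battery seat: 56 x 52 mm outside, flat rim 205 mm above the bench, open upward. The battery's tab is on the +x side.
- tool_seat (a point): Battery seat of the screwdriver: where the battery's origin lies when it is fully home (159 mm above the bench, 46 mm under the rim); axes as the screwdriver. Latched, the battery floats up to 1 mm above that, lifted by sprung contacts under it (about 5 N). Catch and seat are thin plastic: pulling on the closed catch, or pressing the battery down or sideways in the seat, with more than 30 N damages them.
- charger: The empty charger, fixed: black, with a bay like the screwdriver's seat (56 x 52 mm outside, flat rim 62 mm above the bench) and, on its -x side, a lower flat box (58 x 72 mm, 40 mm high) with vents and two small lamps. Origin on the bench under the bay's centre, z up. The battery goes in with its tab to +x, away from the lower box.
- bay (a point): Bay of the empty charger: where the battery's origin lies when it is fully home (16 mm above the bench); axes as the charger. The stem has about 0.6 mm play on each side. Sprung contacts in the floor push up with about 5 N over the last 3 mm. With the tab held in, push down until the shoulder stops, then let go: the tab springs out under the lip and the battery rises to about 1 mm above home.
- bay_rim (a point): Centre of the bay's mouth, level with its rim (46 mm above bay); 2 mm chamfer all round. The catch lip is on its +x side. If the battery is let go more than 1 mm short of home, the tab cannot spring out and the battery stays proud and unlocked; pressing on its head (10 to 15 N) then snaps it in. More than 40 N on the charger damages it.
- charger_used: A second, identical fixed charger with another battery in it; same origin and axes.
- pack_used: The other battery, same as the flat one, latched in the second charger; to be left alone. Origin as for the flat battery.
- bin_red: Loose red stacking bin with screws, 110 x 100 x 56 mm, origin under its centre; bystander.
- bin_blue: Loose blue stacking bin with screws, same size; bystander.
- marker: Loose black marker pen, 132 mm long, 15 mm thick, lying along its x; bystander.
Things that resemble listed ones, but are neither listed nor needed, are in the scene too. What is shaped like the pack but blue or green is not meant.

How it is judged:
By the outcome, as a careful person would: the job done as asked, in the order asked, and still so for the second after the job is handed in, with the robot touching nothing.
It also fails if it takes over 67 s, if anything falls off the work surface, if the arm or the gripper's body presses on something with over 40 N, if the wrist force passes 120 N, or if a joint passes its speed limit or range.

## Robot

A 6-joint arm with a two-finger parallel gripper is mounted at the origin on the work surface. World frame = base frame: x ahead of the robot, y to its left, z up, the work surface at z = 0. Lengths are in m, angles in rad, forces in N, time in s.
With the tool pointing down it reaches from about 0.35 to 0.975 m from the base axis. Payload 4.9 kg.
Tool frame: the origin (TCP) lies midway between the tips of the shut fingers; the grasp point (between the pads) lies 19 mm behind it; z points along the fingers, x is the direction in which the jaws open and shut, and the axes are right-handed (so a half turn about z gives the same grasp; the last joint's range is limited). The gripper opens to 85 mm and grips with 20 to 120 N. Pads are 22 mm wide; open, the fingers measure 114 mm over their backs; the gripper's body (76 mm by 85 mm) begins 54 mm behind the grasp point. The pads swing forward as they close: fully open they stand 13 mm farther back than shut.
Start: joints at [-1.268, 0.053, 1.613, -0, 1.476, -0.119], TCP at [0.256, -0.57, 0.231] pointing down, gripper open.
Joint ranges: [-3.01, 3.01], [-1.01, 2.22], [0.06, 2.58], [-1.02, 4.17], [0.09, 2.62], [-3.14, 3.14]. Speed limits (rad/s): [2.57, 2.57, 3.14, 3.14, 3.14, 3.14].

## Interface

Orientations are given as a rotation vector (axis times angle).
In Python, from station import ctrl gives the robot as it stands.
- The arm moves only by the tool step_arm, never from a script. Its argument "increments" is text: rows parted by semicolons, each of 6 numbers parted by spaces: the shift along the tool's x, y, z as a fraction of full scale, then the turn, a rotation vector about the tool's x, y, z as a fraction of full scale. In form: x y z rx ry rz; .... A call has 1 to 12 rows; each row shifts and turns the commanded pose from where the row before left it, along the tool's axes as they then stand; what a row does not reach is not made up. Full scale, the value 1, is 0.025 m for a shift and 0.1 rad for a turn. A row lasts 1/12 s, in which the tool goes at most 41.7 mm and 7.16 degrees, less where a joint would pass 70% of its speed; a pose out of reach is approached as far as the arm can. A call with a number of a shift or a turn outside -1 to 1 is refused whole. A call with a gripper value outside its range is refused whole. "fingers" is the opening, from -1 (shut) to 1 (fully open), so that 0 is half open, set as the call begins (left out, the last holds). The fingers move at their own pace and stop on an object; "newtons" is the grip in N (left out, the last holds). Time passes only in rows, so rows that do not move let the fingers close. It gives the time, the measured TCP pose, the force and the opening at its end, in the units of the state.
- ctrl.get_obs(): the state, without advancing time (a new reading comes with each control period).
- ctrl.get_image(name): name is "scene" or "top" or "wrist"; returns a dict with "pixels" (384x512x3 uint8, red, green, blue), "intrinsics" (3x3 intrinsics, pixels), "distortion" ([k1, k2, p1, p2, k3] as OpenCV has them; the pictures are not rectified), "eye" and "orientation" of the camera in the world. Camera axes: x right, y down, z forward; pixel columns grow to the right and rows downward; lengths in m; the calibration is good to about 2 mm. A picture is of the moment at which its call begins. There is no depth.
- ctrl.finish_job(): hands the job in, once; it reports no verdict.
The state is a dict: "t": time; "q": joint angles; "dq": joint speeds; "effort": joint torques, N m; "tool_pos": TCP position; "tool_rot": TCP orientation; "contact_force": force on the tool from outside, world axes, zero at the start; "wrist_torque": the same for the moment, N m; "opening": finger opening in m.
Only numpy, scipy, OpenCV 4.12 (cv2) and the standard library are available. Lean on these libraries where they do the work, as an engineer would, in place of code of your own. Each camera call takes 0.05 s, during which the arm holds its last target.

## Working session

There is one attempt and no reset: what is moved stays moved. The work goes in short steps, Python scripts to look and compute and a tool call to move; the robot and the scene stay as the last step left them, time stands still between calls to the robot, and variables do not carry over. Pictures are saved under pics/ and viewed, and the job is handed in when it is done.

Besides the shell and the picture viewer there is one more tool, called after "Call:" by a JSON object that holds its "name" and its "arguments". step_arm: Moves the arm, as the interface text tells. Shift numbers are shares of 0.025 m and turn numbers shares of 0.1 rad, none past 1 either way. Its arguments: {"type":"object","properties":{"increments":{"type":"string"},"fingers":{"type":"number"},"newtons":{"type":"number"}},"required":["increments"]}

```bash
ls; mkdir -p pics; python3 - <<'E'
from station import ctrl
import cv2
o=ctrl.get_obs()
for k,v in o.items(): print(k,v)
for n in ["scene","top","wrist"]:
    im=ctrl.get_image(n)
    cv2.imwrite(f"pics/{n}0.png",im["pixels"][:,:,::-1])
    print(n,im["intrinsics"],im["distortion"],im["eye"],im["orientation"])
E
```

```text
pics
t 0.0
q [-1.26803022e+00  5.33615553e-02  1.61429345e+00 -1.74259077e-05
  1.47598688e+00 -1.18968033e-01]
dq [-0.00069213 -0.00024804  0.00089209  0.00133234  0.00019466  0.00017525]
effort [ 6.00263666e-04 -3.93682265e+01 -3.70172274e+01 -9.90034823e-05
  7.18138806e-03 -4.95258234e-06]
tool_pos [ 0.25566758 -0.56963563  0.23006043]
tool_rot [-2.63611339e+00  1.70656361e+00  2.49178263e-03]
contact_force [-0.41458192 -0.1775525  -0.06516803]
wrist_torque [-0.05924035  0.04140011  0.01544166]
opening 0.08539238533324646
scene [[383.72877394   0.         263.12853757]
 [  0.         383.72877394 190.74753938]
 [  0.           0.           1.        ]] [-0.05435022  0.          0.          0.          0.        ] [ 1.4347608  -0.01100356  0.8141366 ] [-1.63908762 -1.64949098  0.85342895]
top [[477.91070265   0.         257.41616842]
 [  0.         477.91070265 189.65012704]
 [  0.           0.           1.        ]] [0.05652532 0.         0.         0.         0.        ] [ 2.85457894e-01 -2.65801422e-04  1.55136734e+00] [-2.11774153  2.16413766 -0.16836703]
wrist [[265.17212185   0.         252.74352798]
 [  0.         265.17212185 191.04945311]
 [  0.           0.           1.        ]] [-0.01664665  0.          0.          0.          0.        ] [ 0.3166672  -0.54298236  0.37254148] [ 2.4430408  -1.58226907 -0.21496888]
```

View pics/scene0.png

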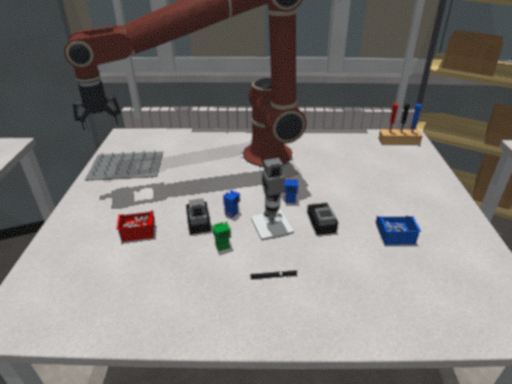

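View pics/top0.png

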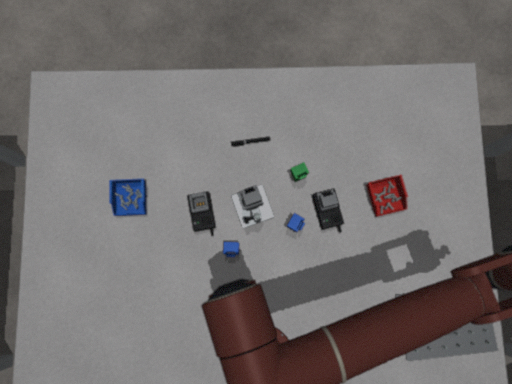

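View pics/wrist0.png

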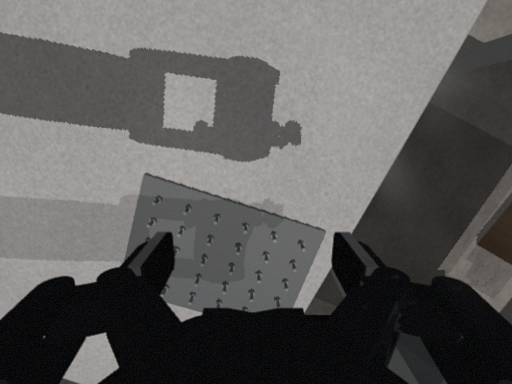

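The top view shows the driver at about (250,203), the empty charger at about (202,210) and the used charger at about (328,208). Next I enlarge these regions.

```bash
python3 - <<'E'
import cv2
a=cv2.imread("pics/top0.png")
cv2.imwrite("pics/top0c.png",cv2.resize(a[170:250,175:285],None,fx=7,fy=7,interpolation=cv2.INTER_CUBIC))
a=cv2.imread("pics/scene0.png")
cv2.imwrite("pics/scene0c.png",cv2.resize(a[150:245,240:350],None,fx=6,fy=6,interpolation=cv2.INTER_CUBIC))
E
```

```text
(no output)
```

View pics/top0c.png

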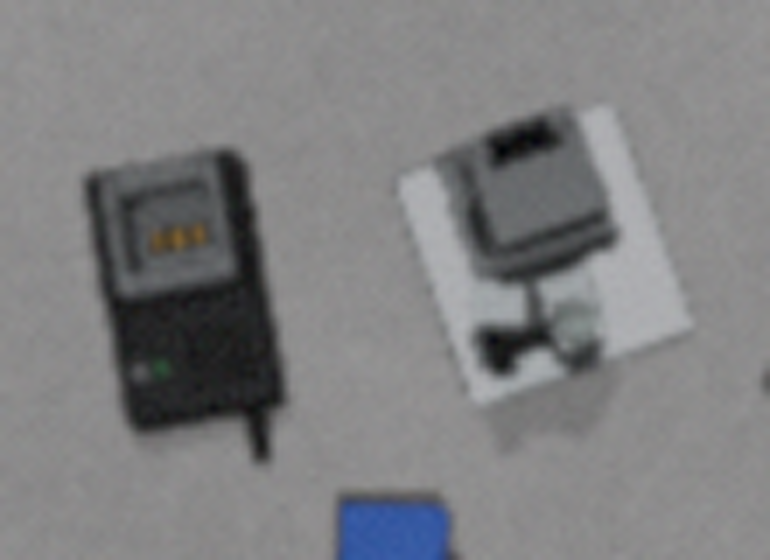

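View pics/scene0c.png

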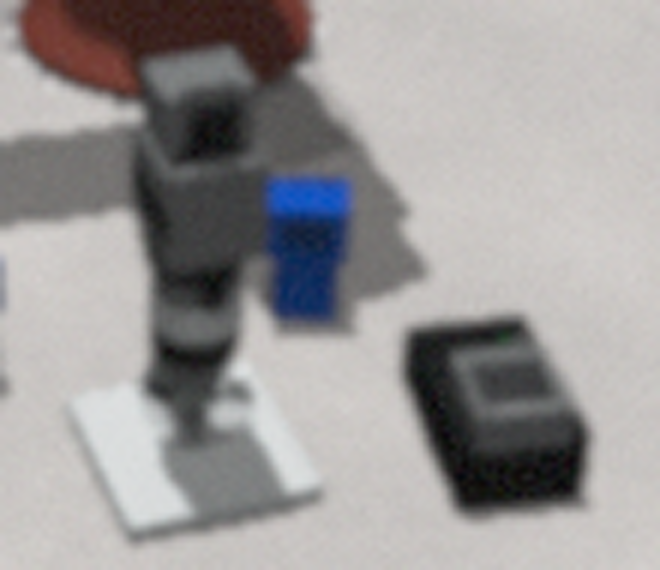

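```bash
cat > h.py <<'E'
import numpy as np, cv2
from scipy.spatial.transform import Rotation as R
from station import ctrl
def snap(n,fn):
    im=ctrl.get_image(n); cv2.imwrite(f"pics/{fn}.png",im["pixels"][:,:,::-1])
    np.savez(f"pics/{fn}.npz",K=im["intrinsics"],d=im["distortion"],eye=im["eye"],rot=im["orientation"]); return im
def cam(fn):
    z=np.load(f"pics/{fn}.npz"); return z["K"],z["d"],z["eye"],R.from_rotvec(z["rot"]).as_matrix()
def unproj(c,uv,z):
    K,d,e,M=c; p=cv2.undistortPoints(np.array(uv,float).reshape(-1,1,2),K,d).reshape(-1,2)
    r=np.c_[p,np.ones(len(p))]@M.T; s=(z-e[2])/r[:,2]; return e+r*s[:,None]
def proj(c,P):
    K,d,e,M=c; Rcw=M.T; rv,_=cv2.Rodrigues(Rcw); return cv2.projectPoints(np.array(P,float).reshape(-1,1,3),rv,-Rcw@e,K,d)[0].reshape(-1,2)
def place(P,x,y,z,yaw):
    return np.array(P,float)@R.from_euler('z',yaw).as_matrix().T+[x,y,z]
def box(x0,x1,y0,y1,z0,z1):
    return [[x,y,z] for z in(z0,z1) for x,y in((x0,y0),(x1,y0),(x1,y1),(x0,y1))]
ED=[(0,1),(1,2),(2,3),(3,0),(4,5),(5,6),(6,7),(7,4),(0,4),(1,5),(2,6),(3,7)]
def state():
    o=ctrl.get_obs(); M=R.from_rotvec(o["tool_rot"]).as_matrix(); return o,np.array(o["tool_pos"]),M
def plan(tgt,yaw,tilt=None):
    """increments (fractions) totals from present measured pose to target tcp with tool pointing down, tool x at yaw"""
    o,p,M=state()
    T=np.c_[[np.cos(yaw),np.sin(yaw),0],[np.sin(yaw),-np.cos(yaw),0],[0,0,-1]]
    d=M.T@(np.array(tgt)-p); w=R.from_matrix(M.T@T).as_rotvec()
    return d/0.025,w/0.1
E
python3 - <<'E'
from h import *
import shutil
for n in["scene","top","wrist"]:
    im=snap(n,n+"1")
o,p,M=state(); print(o["t"],p); print(M.round(3))
K,d,e,C=cam("wrist1"); print("cam in tool",M.T@(e-p)); print((M.T@C).round(3))
c=cam("top1")
f=lambda l:[(175+(x+.5)/7-.5,170+(y+.5)/7-.5) for x,y in l]
print("bay rim",unproj(c,f([(92,180),(232,152),(246,280),(112,300)]),.062)[:,:2].round(4))
print("box end",unproj(c,f([(140,430),(285,402)]),.04)[:,:2].round(4))
print("plate",unproj(c,f([(398,183),(612,103),(692,328),(475,402)]),.008)[:,:2].round(4))
print("head top",unproj(c,f([(470,165),(580,122),(610,215),(492,252)]),.242)[:,:2].round(4))
E
```

```text
0.3 [ 0.25579382 -0.57002378  0.23085769]
[[ 0.409 -0.912 -0.   ]
 [-0.912 -0.409  0.001]
 [-0.001 -0.    -1.   ]]
cam in tool [ 0.00028452 -0.06660584 -0.14219804]
[[ 1.    -0.001 -0.   ]
 [ 0.001  0.964  0.264]
 [ 0.    -0.264  0.964]]
bay rim [[0.5059 0.2147]
 [0.5172 0.1518]
 [0.4591 0.1459]
 [0.4515 0.2057]]
box end [[0.3948 0.1961]
 [0.4059 0.1308]]
plate [[ 0.5093  0.0802]
 [ 0.545  -0.0204]
 [ 0.4386 -0.055 ]
 [ 0.4065  0.046 ]]
head top [[ 0.482   0.0394]
 [ 0.4982 -0.0045]
 [ 0.4608 -0.0155]
 [ 0.4471  0.0313]]
```

Call:
{"name": "step_arm", "arguments": {"increments": "0 0 -0.4 0 0 -1;0 0 -0.4 0 0 -1;0 0 -0.4 0 0 -1;0 0 -0.4 0 0 -1;0 0 -0.4 0 0 -1;0 0 -0.4 0 0 -1;0 0 -0.4 0 0 -1;0 0 -0.4 0 0 -1;0 0 -0.4 0 0 -1;0 0 -0.4 0 0 -1;0 0 -0.4 0 0 -1;0 0 -0.4 0 0 -1", "fingers": 1, "newtons": 20}}

```text
t: 1.3
tool_pos: [0.2559, -0.5701, 0.3516]
tool_rot: [-3.14, -0.088, 0.0]
contact_force: [0.4, -0.9, 0.3]
opening: 0.0856
```

```bash
python3 - <<'E'
from h import *
d,w=plan([.472,.013,.33],.32); print(d,w,state()[0]["t"],state()[1])
E
```

```text
[  9.93758483 -22.80403929   0.8708402 ] [-2.68239722e-03  5.49619274e-04 -2.64009836e+00] 1.3 [ 0.25585532 -0.570116    0.35164621]
```

Call:
{"name": "step_arm", "arguments": {"increments": "0.4 -0.95 0 0 0 0;0.4 -0.95 0 0 0 0;0.4 -0.95 0 0 0 0;0.4 -0.95 0 0 0 0;0.4 -0.95 0 0 0 0;0.4 -0.95 0 0 0 0;0.4 -0.95 0 0 0 0;0.4 -0.95 0 0 0 0;0.4 -0.95 0 0 0 0;0.4 -0.95 0 0 0 0;0.4 -0.95 0 0 0 0;0.4 -0.95 0 0 0 0"}}

```text
t: 2.3
tool_pos: [0.3614, -0.2782, 0.3513]
tool_rot: [3.14, 0.08, 0.0]
contact_force: [0.0, 0.9, 0.4]
opening: 0.0853
```

Call:
{"name": "step_arm", "arguments": {"increments": "0.43 -0.95 0.07 0 0 0;0.43 -0.95 0.07 0 0 0;0.43 -0.95 0.07 0 0 0;0.43 -0.95 0.07 0 0 0;0.43 -0.95 0.07 0 0 0;0.43 -0.95 0.07 0 0 0;0.43 -0.95 0.07 0 0 0;0.43 -0.95 0.07 0 0 0;0.43 -0.95 0.07 0 0 0;0.43 -0.95 0.07 0 0 -0.88;0.43 -0.95 0.07 0 0 -0.88;0.43 -0.95 0.07 0 0 -0.88"}}

```text
t: 3.3
tool_pos: [0.4692, 0.0151, 0.3302]
tool_rot: [3.102, 0.5, 0.0]
contact_force: [-0.3, -0.1, 0.0]
opening: 0.0857
```

```bash
python3 - <<'E'
from h import *
d,w=plan([.472,.013,.33],.32); print(d,w,state()[0]["t"],state()[1])
snap("wrist","w2")
E
```

```text
[0.07976098 0.11369778 0.00747389] [ 0.00135264 -0.00178075 -0.00575106] 3.3 [0.46921422 0.01507251 0.33018611]
```

View pics/w2.png

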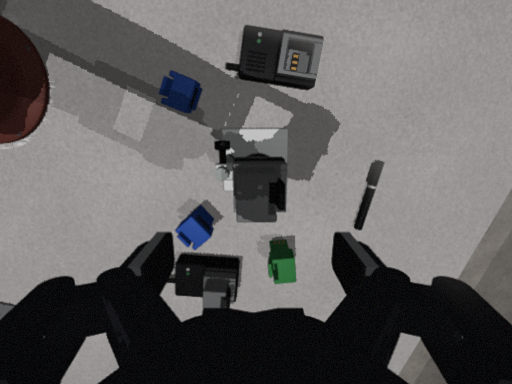

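```bash
cat >> h.py <<'E'
def model_overlay(fn,out,x,y,yaw,kind,crop,f):
    a=cv2.imread(f"pics/{fn}.png"); c=cam(fn); u0,v0,u1,v1=crop
    im=cv2.resize(a[v0:v1,u0:u1],None,fx=f,fy=f,interpolation=cv2.INTER_CUBIC)
    im=cv2.convertScaleAbs(im,alpha=1.6,beta=20)
    raw=im.copy()
    def dr(P,e,col):
        q=proj(c,place(P,x,y,0,yaw)); q=((q-[u0,v0]+.5)*f-.5)
        for i,j in e: cv2.line(im,tuple(int(round(k*8)) for k in q[i]),tuple(int(round(k*8)) for k in q[j]),col,1,cv2.LINE_AA,3)
    top=[(4,5),(5,6),(6,7),(7,4)]
    if kind=="driver":
        dr(box(-.028,.028,-.026,.026,.150,.205),top,(0,255,255))
        dr(box(-.022,.016,-.0235,.0235,.206,.242),ED,(0,255,0))
        dr(box(.016,.0225,-.013,.013,.211,.237),ED,(0,0,255))
        dr(box(-.022,.022,-.0235,.0235,0,.001),[],(0,0,0))
    else:
        dr(box(-.028,.028,-.026,.026,0,.062),ED,(0,255,255))
        dr(box(-.0176,.0176,-.0196,.0196,.03,.062),top,(0,255,0))
        dr(box(-.086,-.028,-.036,.036,0,.04),ED,(0,0,255))
    cv2.imwrite(f"pics/{out}.png",np.hstack([raw,im]) if raw.shape[1]<=400 else im); 
    if raw.shape[1]>400: cv2.imwrite(f"pics/{out}_raw.png",raw)
E
python3 - <<'E'
from h import *
model_overlay("w2","w2a",.475,.0137,.32,"driver",(215,120,305,240),4)
E
```

```text
(no output)
```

View pics/w2a.png

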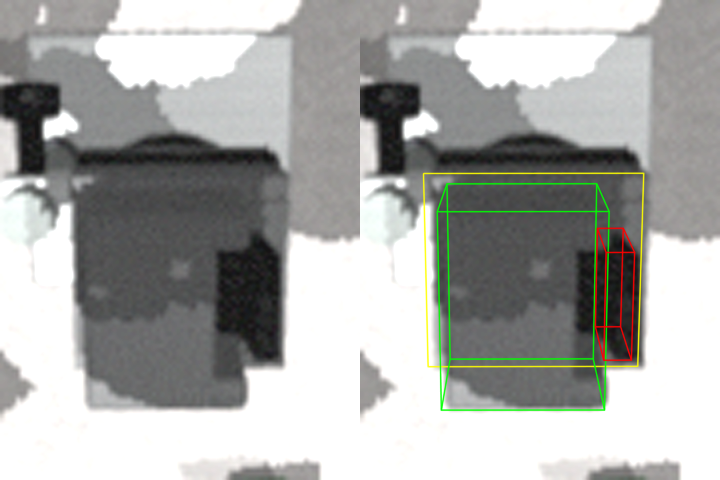

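```bash
python3 - <<'E'
from h import *
d,w=plan([.486,-.030,.265],.32); print(d,w)
E
```

```text
[0.00651907 2.06400493 2.58172036] [-0.03500849 -0.00942769  0.06300701]
```

Call:
{"name": "step_arm", "arguments": {"increments": "0 0.5 0 0 0 0;0 0.5 0.3 0 0 0;0 0.5 0.5 0 0 0;0 0.5 0.6 0 0 0;0 0 0.6 0 0 0;0 0 0.5 0 0 0;0 0 0 0 0 0;0 0 0 0 0 0"}}

```text
t: 4.02
tool_pos: [0.4837, -0.0345, 0.2663]
tool_rot: [-3.102, -0.49, 0.004]
contact_force: [0.0, 0.7, -0.7]
opening: 0.0856
```

```bash
python3 - <<'E'
from h import *
o,p,M=state();print(p,M.round(4))
snap("wrist","w3")
model_overlay("w3","w3a",.475,.0137,.32,"driver",(190,80,320,220),5)
E
```

```text
[ 0.48371742 -0.03451102  0.26630343] [[ 9.513e-01  3.083e-01 -2.600e-03]
 [ 3.083e-01 -9.513e-01  6.000e-04]
 [-2.300e-03 -1.300e-03 -1.000e+00]]
```

View pics/w3a.png

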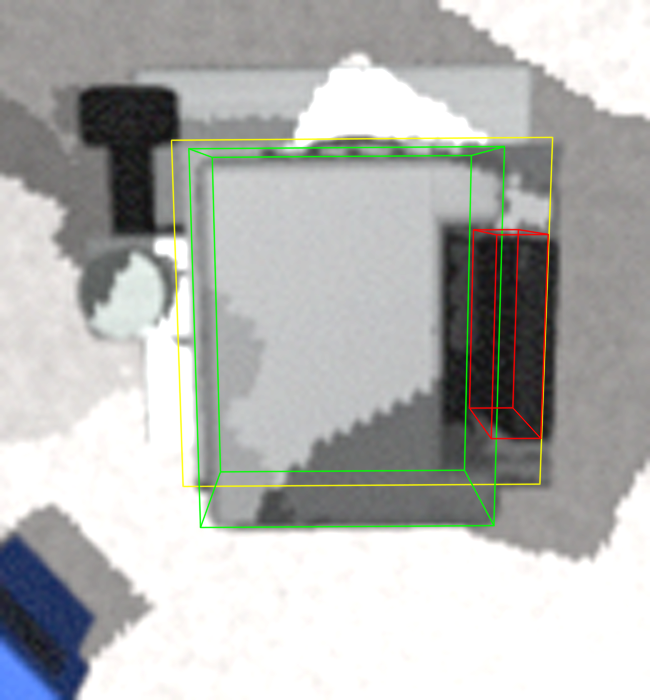

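View pics/w3a_raw.png

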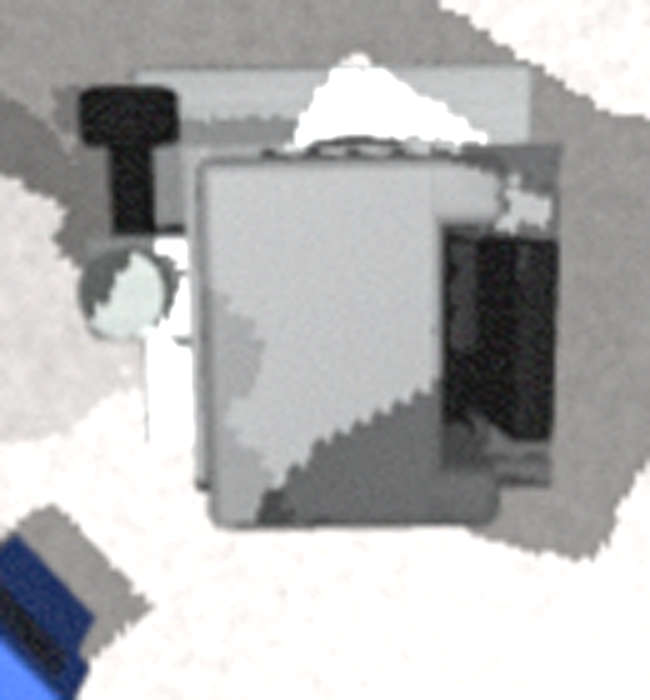

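```bash
python3 - <<'E'
from h import *
d,w=plan([.4832,.1304,.28],.16); print(d,w)
d,w=plan([.4832,.1304,.28],.3134); print(d,w)
E
```

```text
[ 1.99257076 -6.28057761 -0.49291982] [-0.00182156  0.00286741  1.5396657 ]
[ 1.99257076 -6.28057761 -0.49291982] [-0.00203391  0.00271671  0.00566571]
```

Call:
{"name": "step_arm", "arguments": {"increments": "0.25 -0.4 -0.25 0 0 0;0.25 -0.8 -0.25 0 0 0;0.25 -0.8 0 0 0 0;0.25 -0.8 0 0 0 0;0.25 -0.9 0 0 0 0;0.25 -0.9 0 0 0 0;0.25 -0.9 0 0 0 0;0.24 -0.78 0 0 0 0;0 0 0 0 0 0.8;0 0 0 0 0 0.74;0 0 0.5 0 0 0;0 0 0.8 0 0 0"}}

```text
t: 5.07
tool_pos: [0.485, 0.1321, 0.2511]
tool_rot: [-3.131, -0.257, -0.012]
contact_force: [0.5, 0.0, -0.9]
opening: 0.0859
```

Call:
{"name": "step_arm", "arguments": {"increments": "0 0 0.9 0 0 0;0 0 0.9 0 0 0;0 0 0.9 0 0 0;0 0 0.9 0 0 0;0 0 0.8 0 0 0;0 0 0.57 0 0 0;0 0 0 0 0 0;0 0 0 0 0 0;0 0 0 0 0 0"}}

```text
t: 5.82
tool_pos: [0.4839, 0.1312, 0.1249]
tool_rot: [-3.131, -0.254, -0.003]
contact_force: [0.3, -0.0, 1.1]
opening: 0.0854
```

```bash
python3 - <<'E'
from h import *
o,p,M=state();print(p,M.round(4))
snap("wrist","w4")
model_overlay("w4","w4a",.483,.1795,.16,"c",(180,80,310,220),5)
E
```

```text
[0.48393783 0.13124111 0.12491861] [[ 9.869e-01  1.612e-01  2.200e-03]
 [ 1.612e-01 -9.869e-01  3.000e-04]
 [ 2.200e-03  0.000e+00 -1.000e+00]]
```

View pics/w4a.png

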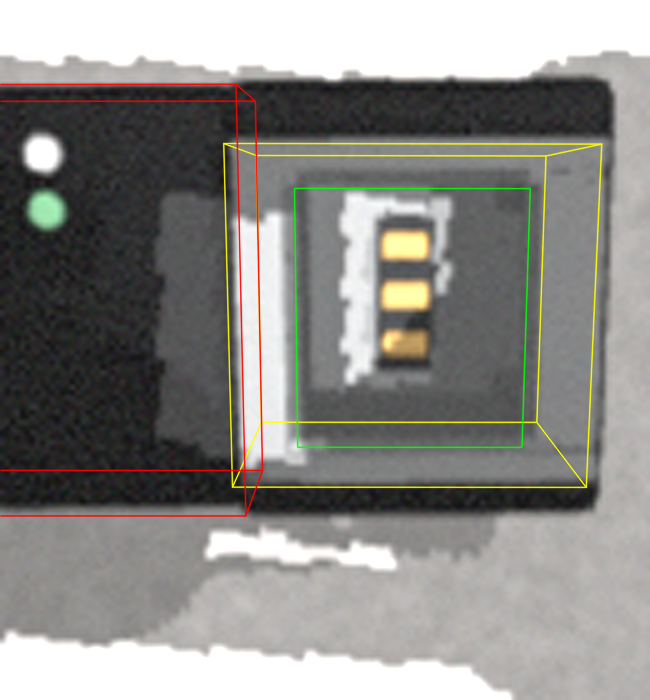

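View pics/w4a_raw.png

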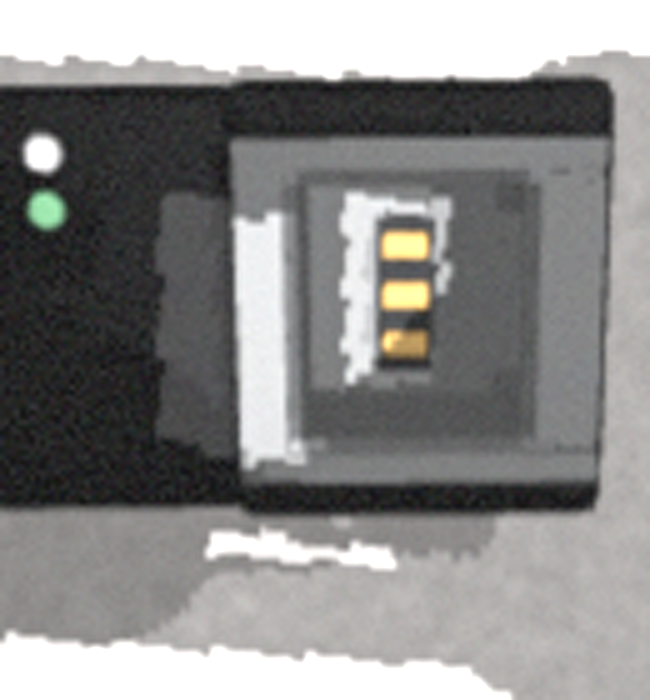

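```bash
python3 - <<'E'
from h import *
a=cv2.imread("pics/w3.png")[100:200,218:308]
g=np.clip((a.astype(float)/255)**.6*255,0,255).astype(np.uint8)
cv2.imwrite("pics/w3z.png",cv2.resize(g,None,fx=6,fy=6,interpolation=cv2.INTER_CUBIC))
E
```

```text
(no output)
```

View pics/w3z.png

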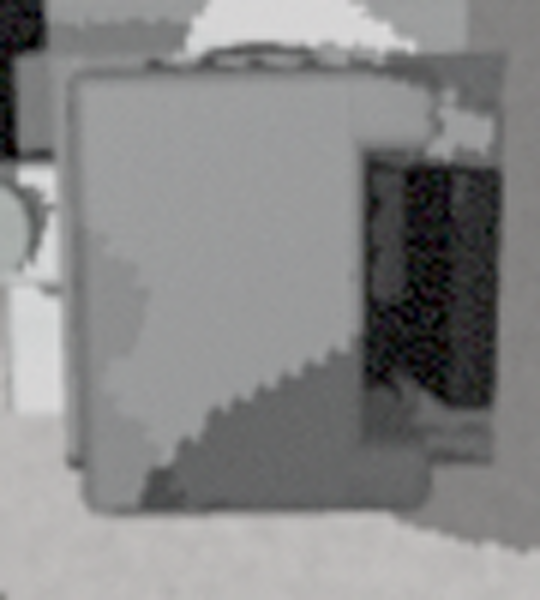

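```bash
python3 - <<'E'
from h import *
from scipy.optimize import least_squares
rim=[[-.028,.026],[.028,.026],[.028,-.026],[-.028,-.026]]
def fit(fn,uv,z,x0):
    c=cam(fn); uv=np.array(uv)
    f=lambda q:(proj(c,place([[a,b,0] for a,b in rim],q[0],q[1],z+(q[3] if len(q)>3 else 0),q[2]))-uv).ravel()
    for q0 in (x0,x0+[0]):
        r=least_squares(f,q0,x_scale=[.01,.01,.01,.01][:len(q0)]); print(fn,r.x.round(4),r.fun.round(2))
fit("w3",[(227.4,109.2),(301.8,108.8),(300,177),(229.5,177.3)],.205,[.476,.014,.32])
fit("w4",[(226.2,107.6),(302.2,107),(300,177.2),(228.6,177.2)],.062,[.483,.18,.16])
# top camera
c=cam("top1")
f=lambda l:[(175+(x+.5)/7-.5,170+(y+.5)/7-.5) for x,y in l]
for x,y,yaw,k in((.476,.014,.32,"driver"),(.4844,.180,.163,"c")):
    model_overlay("top1","t_"+k,x,y,yaw,k,(185,175,285,245),7)
E
```

```text
w3 [0.4773 0.0135 0.3218] [-0.72 -0.29  1.03 -0.58  0.22  0.4  -0.55  0.69]
w3 [ 0.4775  0.0133  0.3218 -0.0033] [-0.1   0.2   0.4  -0.08 -0.33 -0.21  0.    0.08]
w4 [0.4849 0.1801 0.1693] [ 0.34  0.54 -0.04  0.54 -0.47 -0.93  0.15 -0.34]
w4 [0.4847 0.1803 0.1693 0.0024] [-0.11  0.19  0.41  0.19 -0.07 -0.5  -0.25  0.1 ]
```

View pics/t_driver.png

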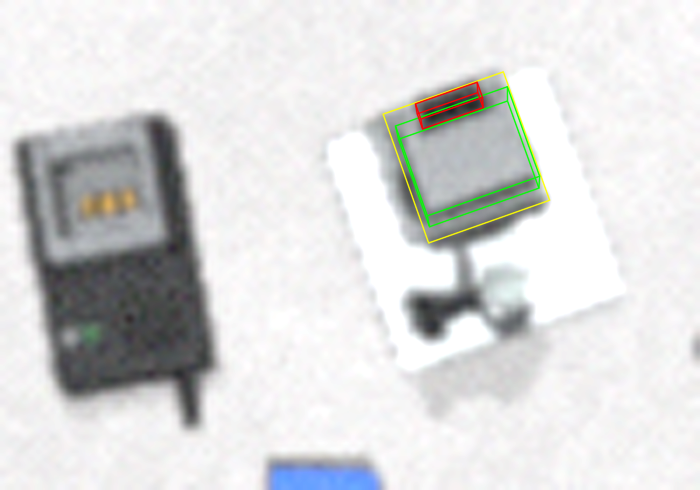

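View pics/t_c.png

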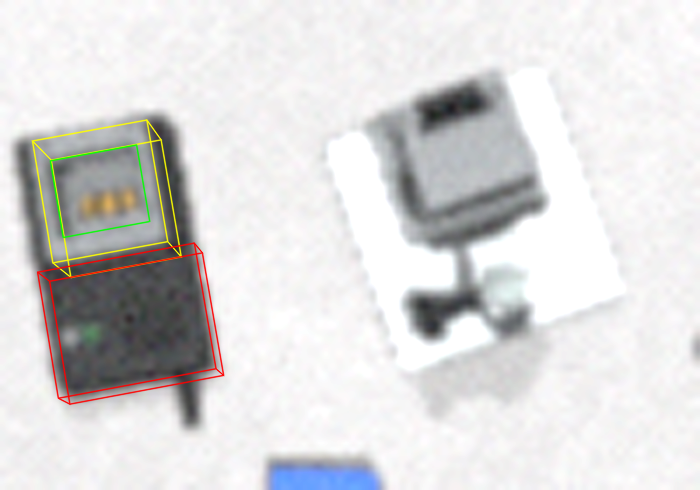

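Call:
{"name": "step_arm", "arguments": {"increments": "0 0 -0.5 0 0 0;0 0 -0.9 0 0 0;0 0 -0.95 0 0 0;0 0 -0.95 0 0 0;0 0 -0.95 0 0 0;0 0 -0.95 0 0 0;0 0 -0.9 0 0 0;0 0 -0.5 0 0 -0.5;0 0 -0.2 0 0 -1;0 0 0 0 0 0;0 0 0 0 0 0"}}

```text
t: 6.78
tool_pos: [0.4835, 0.131, 0.2955]
tool_rot: [3.104, 0.483, 0.005]
contact_force: [0.4, -0.1, 0.7]
opening: 0.0855
```

```bash
python3 - <<'E'
from h import *
d,w=plan([.4748,.0125,.30],.322); print(state()[1],d,w)
E
```

```text
[0.48345896 0.1309829  0.2955386 ] [-1.76988032  4.40994372 -0.18123872] [ 0.00605943 -0.03027967 -0.13177726]
```

Call:
{"name": "step_arm", "arguments": {"increments": "-0.2 0.45 -0.1 0 0 -0.13;-0.3 0.7 -0.1 0 0 0;-0.3 0.75 0 0 0 0;-0.3 0.75 0 0 0 0;-0.3 0.75 0 0 0 0;-0.25 0.65 0 0 0 0;-0.12 0.36 0 0 0 0;0 0 0 0 0 0;0 0 0 0 0 0;0 0 0 0 0 0"}}

```text
t: 7.62
tool_pos: [0.476, 0.013, 0.2984]
tool_rot: [-3.1, -0.507, 0.0]
contact_force: [0.6, -0.2, -0.1]
opening: 0.0852
```

```bash
python3 - <<'E'
from h import *
d,w=plan([.4748,.0125,.207],.322); print(state()[1],d,w,d*25)
snap("wrist","w5")
E
```

```text
[0.47601441 0.01301428 0.29839959] [-0.05213908  0.00631051  3.65598703] [-0.00622737  0.00126253  0.02048071] [-1.30347709  0.15776282 91.39967571]
```

View pics/w5.png

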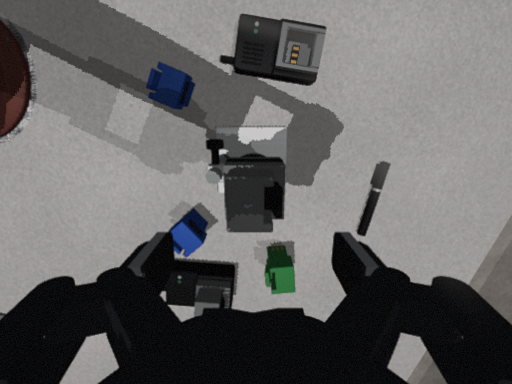

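Call:
{"name": "step_arm", "arguments": {"increments": "-0.05 0 0.3 0 0 0;0 0 0.5 0 0 0;0 0 0.6 0 0 0;0 0 0.6 0 0 0;0 0 0.5 0 0 0;0 0 0.3 0 0 0;0 0 0 0 0 0;0 0 0 0 0 0"}}

```text
t: 8.33
tool_pos: [0.4746, 0.0121, 0.228]
tool_rot: [-3.1, -0.507, 0.002]
contact_force: [0.5, 0.3, 0.4]
opening: 0.0854
```

```bash
python3 - <<'E'
from h import *
d,w=plan([.4748,.0125,.207],.322); print(state()[1],d,w,d*25)
snap("wrist","w6")
E
```

```text
[0.47463465 0.01211112 0.22798773] [ 0.01201187 -0.01221631  0.83950438] [-0.00501394  0.00938564  0.02189015] [ 0.30029681 -0.30540785 20.98760939]
```

View pics/w6.png

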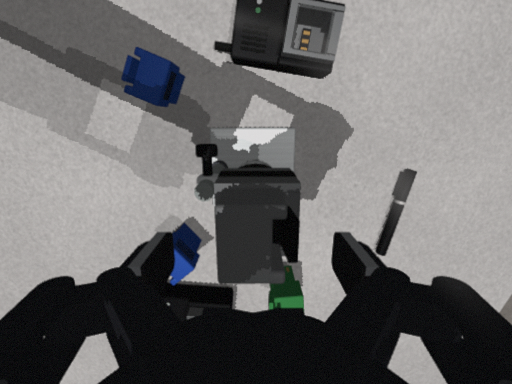

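Call:
{"name": "step_arm", "arguments": {"increments": "0 0 0.3 0 0 0;0 0 0.3 0 0 0;0 0 0.2 0 0 0;0 0 0.04 0 0 0;0 0 0 0 0 0;0 0 0 0 0 0"}}

```text
t: 8.88
tool_pos: [0.4749, 0.0119, 0.2075]
tool_rot: [-3.1, -0.507, 0.0]
contact_force: [-0.0, 0.4, -0.1]
opening: 0.0855
```

```bash
python3 - <<'E'
from h import *
d,w=plan([.4748,.0125,.207],.322); o=state()[0]; print(state()[1],d,w,d*25,o["contact_force"],o["wrist_torque"])
snap("wrist","w7"); snap("scene","s7")
a=cv2.imread("pics/w7.png")[180:384,140:370]; cv2.imwrite("pics/w7c.png",cv2.convertScaleAbs(cv2.resize(a,None,fx=3,fy=3,interpolation=cv2.INTER_CUBIC),alpha=1.8,beta=15))
a=cv2.imread("pics/s7.png")[110:220,220:340]; cv2.imwrite("pics/s7c.png",cv2.convertScaleAbs(cv2.resize(a,None,fx=5,fy=5,interpolation=cv2.INTER_CUBIC),alpha=1.5,beta=15))
E
```

```text
[0.4748924  0.01192732 0.20752341] [ 0.00379007 -0.02289178  0.02093646] [-0.00015306  0.00059338  0.01996941] [ 0.09475171 -0.57229456  0.52341155] [-0.01159538  0.40856845 -0.1148999 ] [-0.03228948  0.02895445  0.05058306]
```

View pics/w7c.png

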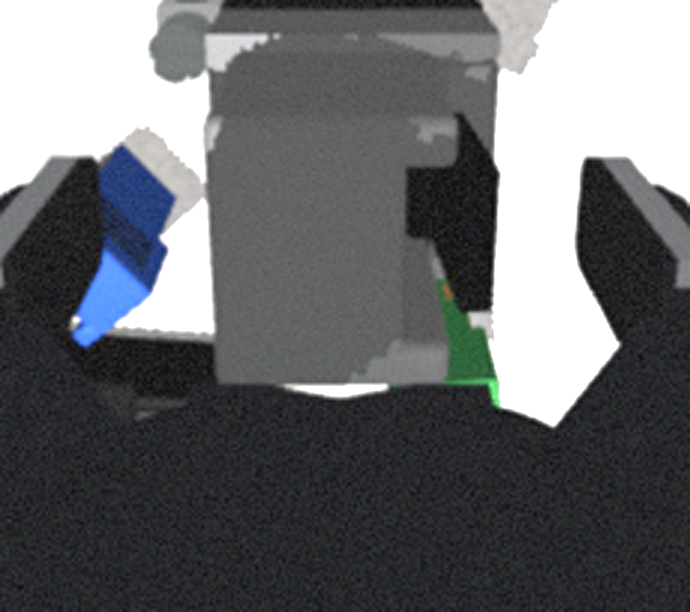

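View pics/s7c.png

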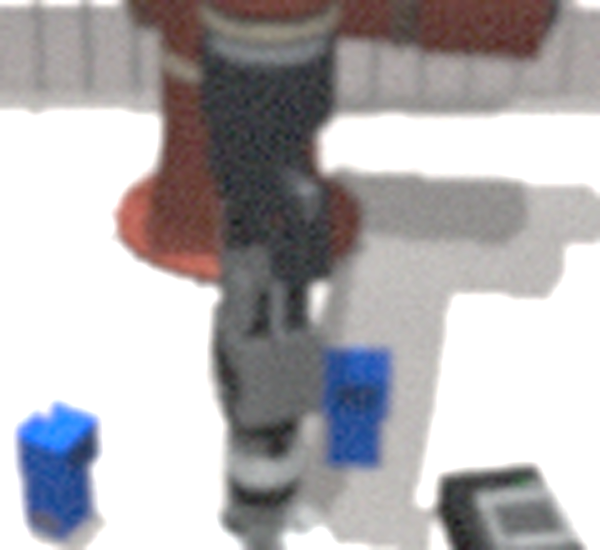

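Call:
{"name": "step_arm", "arguments": {"increments": "0 0 0 0 0 0;0 0 0 0 0 0;0 0 0 0 0 0;0 0 0 0 0 0;0 0 0 0 0 0;0 0 0 0 0 0", "fingers": 0.25, "newtons": 20}}

```text
t: 9.48
tool_pos: [0.4749, 0.012, 0.2076]
tool_rot: [-3.1, -0.507, -0.0]
contact_force: [-0.9, 0.7, 0.3]
opening: 0.0532
```

```bash
python3 - <<'E'
from h import *
snap("wrist","w8")
a=cv2.imread("pics/w8.png")[180:384,140:370]; cv2.imwrite("pics/w8c.png",cv2.convertScaleAbs(cv2.resize(a,None,fx=3,fy=3,interpolation=cv2.INTER_CUBIC),alpha=1.8,beta=15))
E
```

```text
(no output)
```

View pics/w8c.png

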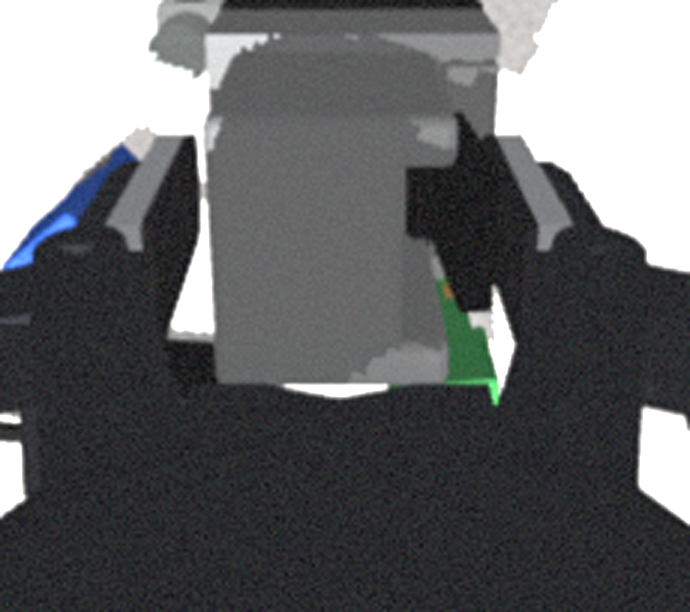

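Call:
{"name": "step_arm", "arguments": {"increments": "0 0 0 0 0 0;0 0 0 0 0 0;0 0 0 0 0 0;0 0 0 0 0 0;0 0 0 0 0 0;0 0 0 0 0 0", "fingers": -0.07}}

```text
t: 10.03
tool_pos: [0.4749, 0.0119, 0.2078]
tool_rot: [3.1, 0.507, 0.0]
contact_force: [-0.8, -1.0, 2.4]
opening: 0.0395
```

Call:
{"name": "step_arm", "arguments": {"increments": "0 0 0 0 0 0;0 0 0 0 0 0;0 0 0 0 0 0;0 0 0 0 0 0;0 0 0 0 0 0;0 0 0 0 0 0", "fingers": -1, "newtons": 25}}

```text
t: 10.53
tool_pos: [0.4743, 0.0117, 0.208]
tool_rot: [3.1, 0.507, -0.003]
contact_force: [-5.0, -1.3, 5.8]
opening: 0.0374
```

```bash
python3 - <<'E'
from h import *
o,p,M=state(); print(p,o["contact_force"],M.T@o["contact_force"],M.T@o["wrist_torque"],o["opening"])
snap("wrist","w9")
a=cv2.imread("pics/w9.png")[180:384,140:370]; cv2.imwrite("pics/w9c.png",cv2.convertScaleAbs(cv2.resize(a,None,fx=3,fy=3,interpolation=cv2.INTER_CUBIC),alpha=1.8,beta=15))
E
```

```text
[0.47429668 0.01166328 0.20797499] [-5.02516247 -1.31461695  5.8472826 ] [-5.19310236 -0.35262274 -5.83768228] [ 0.07186379 -0.83764403 -0.04515363] 0.03739553792216242
```

View pics/w9c.png

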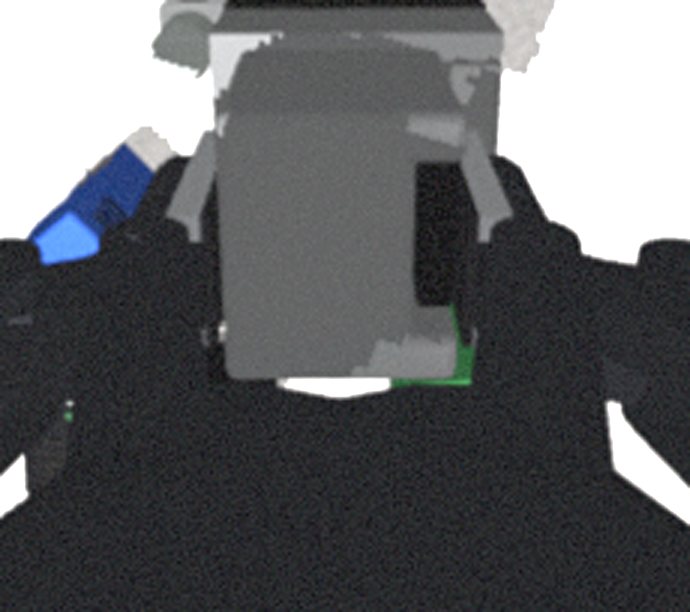

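Call:
{"name": "step_arm", "arguments": {"increments": "-0.025 0 -0.02 0 0 0;0 0 -0.03 0 0 0;0 0 -0.04 0 0 0;0 0 0 0 0 0"}}

```text
t: 10.92
tool_pos: [0.4742, 0.0117, 0.2097]
tool_rot: [3.1, 0.507, -0.0]
contact_force: [-1.9, -1.0, 1.6]
opening: 0.0374
```

```bash
python3 - <<'E'
from h import *
o,p,M=state(); print(p,M.T@o["contact_force"],M.T@o["wrist_torque"],o["opening"])
E
```

```text
[0.47421279 0.01167343 0.20969296] [-2.1601215   0.35509105 -1.57381701] [-0.09228301 -0.30897797 -0.02774021] 0.03739575655831817
```

Free to move and the forces are small, so I continue the draw.

Call:
{"name": "step_arm", "arguments": {"increments": "0 0 -0.06 0 0 0;0 0 -0.08 0 0 0;0 0 -0.1 0 0 0;0 0 -0.1 0 0 0;0 0 -0.1 0 0 0;0 0 -0.1 0 0 0"}}

```text
t: 11.42
tool_pos: [0.4742, 0.0118, 0.2233]
tool_rot: [-3.1, -0.507, 0.001]
contact_force: [-0.3, -0.4, -1.8]
opening: 0.037
```

Call:
{"name": "step_arm", "arguments": {"increments": "0 0 -0.15 0 0 0;0 0 -0.2 0 0 0;0 0 -0.2 0 0 0;0 0 -0.2 0 0 0;0 0 -0.2 0 0 0;0 0 -0.2 0 0 0;0 0 -0.2 0 0 0;0 0 0 0 0 0"}}

```text
t: 12.08
tool_pos: [0.475, 0.0117, 0.2587]
tool_rot: [3.1, 0.507, 0.004]
contact_force: [0.4, 0.4, -1.5]
opening: 0.0373
```

Call:
{"name": "step_arm", "arguments": {"increments": "0 0 -0.3 0 0 0;0 0 -0.5 0 0 0;0 0 -0.5 0 0 0;0 0 -0.3 0 0 0;0 0 0 0 0 0;0 0 0 0 0 0", "newtons": 35}}

```text
t: 12.58
tool_pos: [0.4747, 0.0117, 0.2982]
tool_rot: [3.1, 0.507, 0.003]
contact_force: [0.5, -0.7, -2.6]
opening: 0.0368
```

```bash
python3 - <<'E'
from h import *
o,p,M=state(); print(p,M.T@o["contact_force"],M.T@o["wrist_torque"],o["opening"])
snap("wrist","w10"); snap("scene","s10")
a=cv2.imread("pics/w10.png")[100:384,140:370]; w=cv2.convertScaleAbs(cv2.resize(a,None,fx=2,fy=2,interpolation=cv2.INTER_CUBIC),alpha=1.8,beta=15)
cv2.imwrite("pics/w10c.png",w)
a=cv2.imread("pics/s10.png")[90:220,200:350]; cv2.imwrite("pics/s10c.png",cv2.convertScaleAbs(cv2.resize(a,None,fx=4,fy=4,interpolation=cv2.INTER_CUBIC),alpha=1.5,beta=15))
E
```

```text
[0.47472507 0.01168736 0.29822563] [0.25680781 0.87363533 2.61750663] [ 0.01679695 -0.00460595 -0.01264582] 0.03675764125516269
```

View pics/w10c.png

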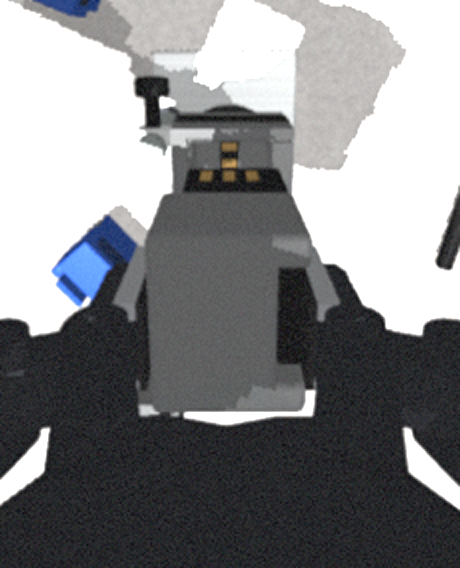

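View pics/s10c.png

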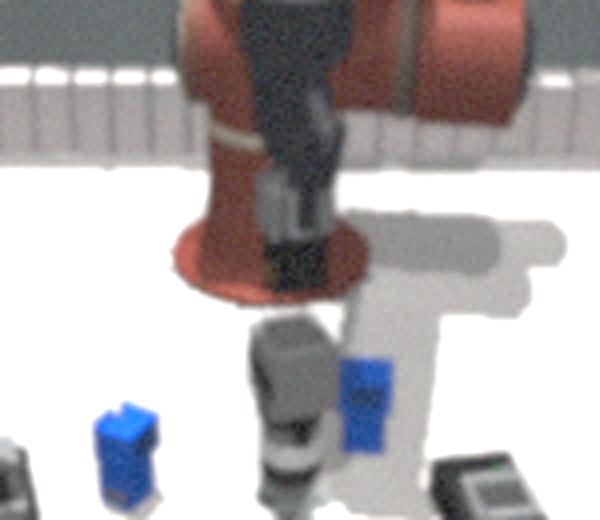

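```bash
python3 - <<'E'
from h import *
d,w=plan([.4814,.1791,.298],.171); print(d,w)
E
```

```text
[ 2.40834066 -6.25179537 -0.05525347] [-0.00288842  0.00716633  1.52998194]
```

Call:
{"name": "step_arm", "arguments": {"increments": "0.1 -0.25 0 0 0 0;0.2 -0.5 0 0 0 0;0.25 -0.65 0 0 0 0;0.3 -0.78 0 0 0 0;0.3 -0.78 0 0 0 0;0.3 -0.78 0 0 0 0;0.3 -0.78 0 0 0 0;0.25 -0.7 0 0 0 0;0.2 -0.5 0 0 0 0;0.2 -0.53 0 0 0 0.4;0 0 0 0 0 0.7;0 0 0 0 0 0.43"}}

```text
t: 13.68
tool_pos: [0.4808, 0.1802, 0.2961]
tool_rot: [-3.13, -0.267, 0.003]
contact_force: [0.4, 0.3, -1.9]
opening: 0.0367
```

Call:
{"name": "step_arm", "arguments": {"increments": "0 0 0.2 0 0 0;0 0 0.5 0 0 0;0 0 0.8 0 0 0;0 0 0.9 0 0 0;0 0 0.9 0 0 0;0 0 0.9 0 0 0;0 0 0.9 0 0 0;0 0 0.7 0 0 0;0 0 0.4 0 0 0;0 0 0.2 0 0 0;0 0 0 0 0 0;0 0 0 0 0 0"}}

```text
t: 14.68
tool_pos: [0.4818, 0.179, 0.1376]
tool_rot: [-3.13, -0.269, -0.001]
contact_force: [0.6, 0.1, -1.3]
opening: 0.0365
```

```bash
python3 - <<'E'
from h import *
o,p,M=state(); print(p,M.T@o["contact_force"],M.T@o["wrist_torque"],o["opening"])
d,w=plan([.4814,.1791,.112],.171); print(d*25,w)
snap("wrist","w11"); snap("scene","s11")
a=cv2.imread("pics/w11.png")[100:384,140:370]; w=cv2.convertScaleAbs(cv2.resize(a,None,fx=2,fy=2,interpolation=cv2.INTER_CUBIC),alpha=1.8,beta=15)
cv2.imwrite("pics/w11c.png",w)
a=cv2.imread("pics/s11.png")[130:250,270:390]; cv2.imwrite("pics/s11c.png",cv2.convertScaleAbs(cv2.resize(a,None,fx=5,fy=5,interpolation=cv2.INTER_CUBIC),alpha=1.5,beta=15))
E
```

```text
[0.48178017 0.17903678 0.1375561 ] [ 0.6551724  -0.00701089  1.28882615] [-0.02928958  0.01394224 -0.02409263] 0.03649207911224183
[-0.38376319 -0.12475107 25.55581744] [-0.00090133 -0.00779235  0.00175351]
```

View pics/w11c.png

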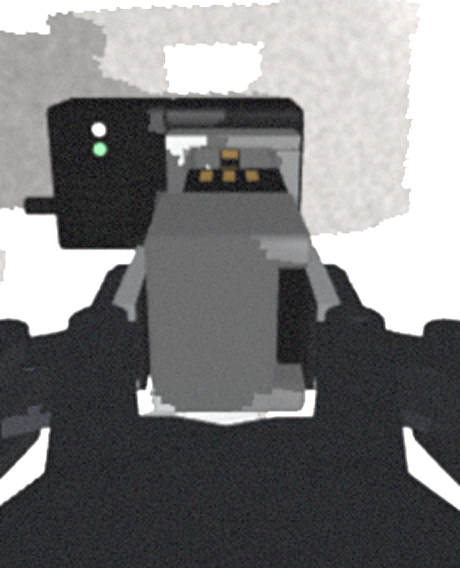

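View pics/s11c.png

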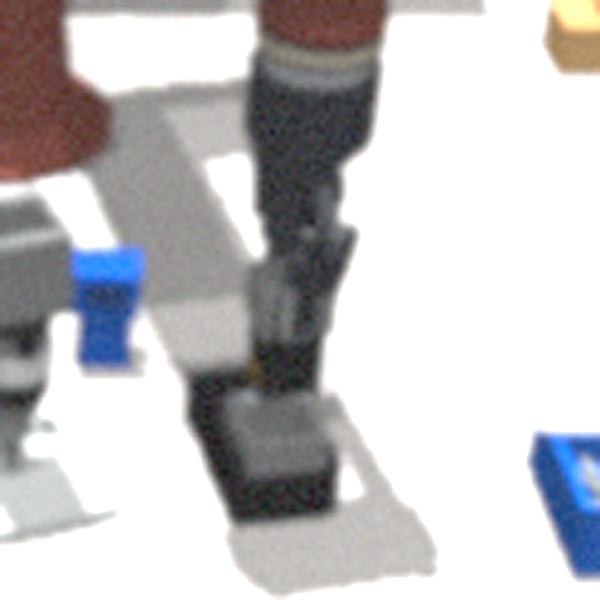

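Call:
{"name": "step_arm", "arguments": {"increments": "-0.01 0 0.2 0 0 0;0 0 0.3 0 0 0;0 0 0.25 0 0 0;0 0 0.15 0 0 0;0 0 0 0 0 0;0 0 0 0 0 0"}}

```text
t: 15.28
tool_pos: [0.4808, 0.1788, 0.1139]
tool_rot: [3.13, 0.268, -0.002]
contact_force: [-0.0, -0.6, -1.7]
opening: 0.0364
```

```bash
python3 - <<'E'
from h import *
o,p,M=state(); print(p,M.T@o["contact_force"],M.T@o["wrist_torque"],o["opening"])
d,w=plan([.4814,.1791,.110],.171); print(d*25,w)
snap("wrist","w12")
a=cv2.imread("pics/w12.png")[140:300,190:310]; w=cv2.convertScaleAbs(cv2.resize(a,None,fx=4,fy=4,interpolation=cv2.INTER_CUBIC),alpha=2.2,beta=15)
cv2.imwrite("pics/w12c.png",w[:600])
E
```

```text
[0.48077526 0.17884949 0.11390891] [-0.12897971  0.55846009  1.65793462] [-0.03114748  0.03315467  0.00371704] 0.03635773167791822
[ 0.6629807  -0.14063982  3.90811226] [0.00029566 0.01208713 0.00031339]
```

View pics/w12c.png

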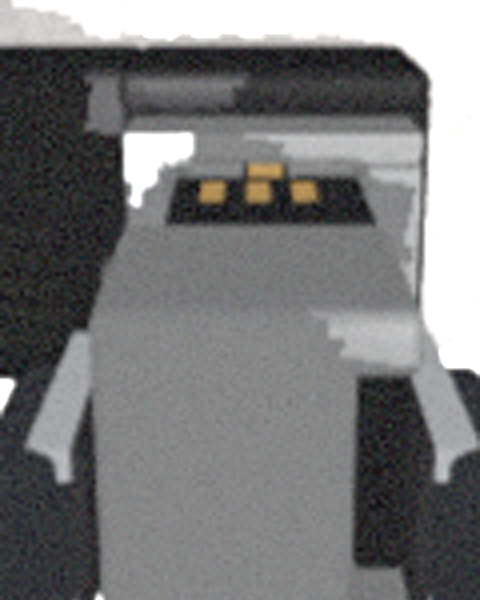

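Call:
{"name": "step_arm", "arguments": {"increments": "0.02 0 0 0 0 0;0 0 0.04 0 0 0;0 0 0.04 0 0 0;0 0 0.04 0 0 0;0 0 0.04 0 0 0;0 0 0 0 0 0"}}

```text
t: 15.83
tool_pos: [0.4815, 0.179, 0.1103]
tool_rot: [3.13, 0.268, -0.001]
contact_force: [0.8, -0.1, -2.1]
opening: 0.0367
```

```bash
cat > st.py <<'E'
from h import *
o,p,M=state(); print(p.round(4),"F",(M.T@o["contact_force"]).round(2),"T",(M.T@o["wrist_torque"]).round(3),o["opening"])
d,w=plan([.4814,.1791,.064],.171); print((d*25).round(2),w.round(3))
E
python3 st.py
```

```text
[0.4815 0.179  0.1103] F [0.78 0.22 2.06] T [0.014 0.044 0.014] 0.03671432578933614
[-0.05 -0.14 46.28] [ 0.     0.004 -0.   ]
```

Call:
{"name": "step_arm", "arguments": {"increments": "0 0 0.04 0 0 0;0 0 0.04 0 0 0;0 0 0.04 0 0 0;0 0 0 0 0 0"}}

```text
t: 16.17
tool_pos: [0.4814, 0.179, 0.1073]
tool_rot: [3.13, 0.268, -0.001]
contact_force: [-0.3, -0.2, -1.1]
opening: 0.0365
```

```bash
python3 st.py
```

```text
[0.4814 0.179  0.1073] F [-0.35  0.14  1.1 ] T [ 0.    -0.164  0.039] 0.03648877397230378
[ 3.000e-02 -1.100e-01  4.329e+01] [0.    0.007 0.001]
```

Call:
{"name": "step_arm", "arguments": {"increments": "0 0 0.04 0 0 0;0 0 0.04 0 0 0;0 0 0 0 0 0"}}

```text
t: 16.42
tool_pos: [0.4814, 0.179, 0.1052]
tool_rot: [3.13, 0.268, -0.001]
contact_force: [-0.1, -0.0, -1.9]
opening: 0.0365
```

```bash
python3 st.py
```

```text
[0.4814 0.179  0.1052] F [-0.15  0.    1.88] T [ 0.037 -0.169  0.015] 0.03647303985161939
[ 3.000e-02 -1.200e-01  4.118e+01] [ 0.     0.006 -0.   ]
```

Call:
{"name": "step_arm", "arguments": {"increments": "0 0 0.06 0 0 0;0 0 0.08 0 0 0;0 0 0.08 0 0 0;0 0 0 0 0 0"}}

```text
t: 16.75
tool_pos: [0.4814, 0.1789, 0.0994]
tool_rot: [3.13, 0.268, -0.001]
contact_force: [-0.4, 0.3, -3.1]
opening: 0.0367
```

```bash
python3 st.py
```

```text
[0.4814 0.1789 0.0994] F [-0.38 -0.34  3.13] T [ 0.045 -0.278  0.01 ] 0.036663902360632404
[ 0.07 -0.15 35.36] [ 0.     0.006 -0.   ]
```

Call:
{"name": "step_arm", "arguments": {"increments": "0 0 0.1 0 0 0;0 0 0.12 0 0 0;0 0 0.12 0 0 0;0 0 0.12 0 0 0;0 0 0 0 0 0"}}

```text
t: 17.17
tool_pos: [0.4813, 0.1789, 0.0875]
tool_rot: [3.13, 0.268, -0.001]
contact_force: [-1.1, -0.7, -4.3]
opening: 0.0365
```

```bash
python3 st.py
```

```text
[0.4813 0.1789 0.0875] F [-1.19  0.52  4.3 ] T [ 0.018 -0.432  0.009] 0.036523189074406985
[ 0.11 -0.15 23.53] [0.    0.007 0.   ]
```

```bash
python3 - <<'E'
from h import *
snap("wrist","w13"); snap("scene","s13")
a=cv2.imread("pics/w13.png")[140:300,190:320]; w=cv2.convertScaleAbs(cv2.resize(a,None,fx=4,fy=4,interpolation=cv2.INTER_CUBIC),alpha=2.2,beta=15)
cv2.imwrite("pics/w13c.png",w[:600])
a=cv2.imread("pics/s13.png")[130:250,270:390]; cv2.imwrite("pics/s13c.png",cv2.convertScaleAbs(cv2.resize(a,None,fx=5,fy=5,interpolation=cv2.INTER_CUBIC),alpha=1.5,beta=15))
o,p,M=state(); print(M.T@o["contact_force"],M.T@o["wrist_torque"])
E
```

```text
[-2.27033991  0.10001112  3.34940902] [ 0.02179778 -0.42192696  0.02135561]
```

View pics/w13c.png

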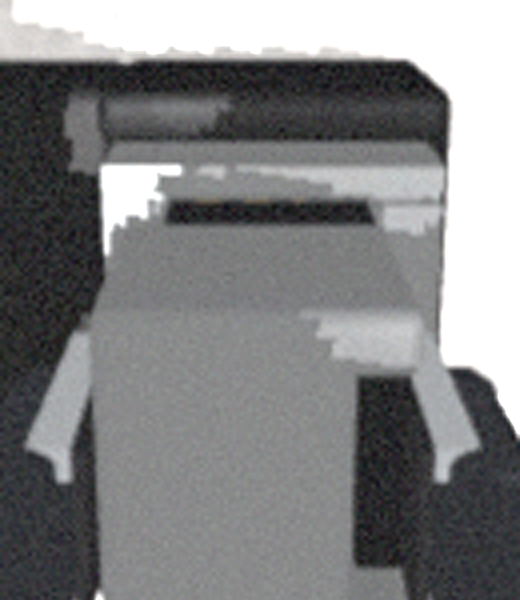

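View pics/s13c.png

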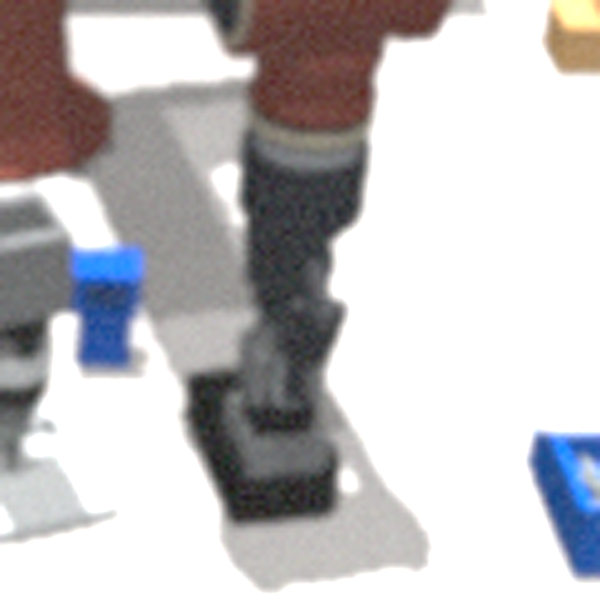

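Call:
{"name": "step_arm", "arguments": {"increments": "-0.01 0 0.1 0 0 0;0 0 0.12 0 0 0;0 0 0.12 0 0 0;0 0 0.12 0 0 0;0 0 0.08 0 0 0;0 0 0 0 0 0"}}

```text
t: 17.77
tool_pos: [0.4812, 0.1789, 0.0745]
tool_rot: [3.13, 0.268, -0.001]
contact_force: [-2.9, 0.2, -2.7]
opening: 0.0367
```

```bash
python3 st.py
```

```text
[0.4812 0.1789 0.0745] F [-2.81 -0.68  2.69] T [-0.004 -0.533  0.07 ] 0.036659093667525545
[ 0.22 -0.12 10.49] [-0.     0.004 -0.   ]
```

Call:
{"name": "step_arm", "arguments": {"increments": "-0.01 0 0.08 0 0 0;0 0 0.08 0 0 0;0 0 0.08 0 0 0;0 0 0.04 0 0 0;0 0 0 0 0 0"}}

```text
t: 18.18
tool_pos: [0.4812, 0.1789, 0.068]
tool_rot: [-3.13, -0.268, 0.0]
contact_force: [-5.3, -0.2, 0.5]
opening: 0.0369
```

```bash
python3 st.py
```

```text
[0.4812 0.1789 0.068 ] F [-5.22 -0.71 -0.45] T [ 0.017 -0.838  0.037] 0.03690717161687973
[ 0.26 -0.12  4.03] [-0.     0.001 -0.   ]
```

Call:
{"name": "step_arm", "arguments": {"increments": "-0.02 0 0.03 0 0 0;0 0 0.03 0 0 0;0 0 0.02 0 0 0;0 0 0 0 0 0"}}

```text
t: 18.52
tool_pos: [0.4811, 0.1789, 0.0668]
tool_rot: [-3.13, -0.268, -0.001]
contact_force: [-4.9, -0.2, 4.2]
opening: 0.0366
```

```bash
python3 st.py
```

```text
[0.4811 0.1789 0.0668] F [-4.88 -0.68 -4.25] T [-0.085 -1.018 -0.021] 0.03658004355759675
[ 0.3  -0.12  2.81] [-0.    -0.008  0.   ]
```

Call:
{"name": "step_arm", "arguments": {"increments": "0 0 0.03 0 0 0;0 0 0.03 0 0 0;0 0 0 0 0 0"}}

```text
t: 18.77
tool_pos: [0.4811, 0.1789, 0.0655]
tool_rot: [-3.13, -0.268, -0.001]
contact_force: [-5.8, -1.3, 5.3]
opening: 0.0368
```

```bash
python3 st.py
```

```text
[0.4811 0.1789 0.0655] F [-5.92  0.26 -5.26] T [-0.052 -1.147  0.006] 0.03676759089057661
[ 0.32 -0.11  1.47] [ 0.    -0.007  0.   ]
```

Call:
{"name": "step_arm", "arguments": {"increments": "-0.02 0 0.03 0 0 0;0 0 0.03 0 0 0;0 0 0 0 0 0"}}

```text
t: 19.02
tool_pos: [0.4811, 0.1789, 0.0651]
tool_rot: [-3.13, -0.268, -0.002]
contact_force: [-9.7, -1.8, 11.0]
opening: 0.0365
```

```bash
python3 st.py
```

```text
[0.4811 0.1789 0.0651] F [ -9.89   0.14 -11.02] T [-0.073 -1.387  0.034] 0.03646983767321273
[ 0.29 -0.12  1.08] [ 0.001 -0.014  0.001]
```

```bash
python3 - <<'E'
from h import *
snap("wrist","w14"); snap("scene","s14")
a=cv2.imread("pics/w14.png")[140:300,190:320]; w=cv2.convertScaleAbs(cv2.resize(a,None,fx=4,fy=4,interpolation=cv2.INTER_CUBIC),alpha=2.2,beta=15)
b=cv2.imread("pics/w9.png")[140:300,190:320]; b=cv2.convertScaleAbs(cv2.resize(b,None,fx=4,fy=4,interpolation=cv2.INTER_CUBIC),alpha=2.2,beta=15)
cv2.imwrite("pics/w14c.png",np.hstack([w[:560,:400],b[:560,:400]]))
o,p,M=state(); print(p,M.T@o["contact_force"],M.T@o["wrist_torque"],M.round(4))
E
```

```text
[0.48111748 0.17896116 0.06509163] [ -8.02461178  -0.92010996 -10.89792467] [-0.04365215 -1.39595573  0.05667161] [[ 9.854e-01  1.703e-01  1.500e-03]
 [ 1.703e-01 -9.854e-01  2.000e-04]
 [ 1.500e-03  1.000e-04 -1.000e+00]]
```

View pics/w14c.png

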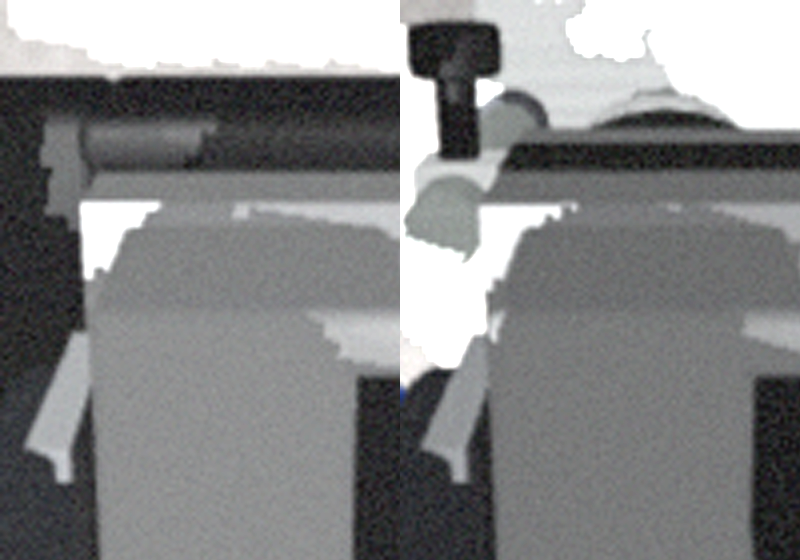

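Call:
{"name": "step_arm", "arguments": {"increments": "-0.03 0 0 0 0 0;0 0 0 0 0 0"}}

```text
t: 19.28
tool_pos: [0.4811, 0.1789, 0.0651]
tool_rot: [-3.13, -0.268, -0.006]
contact_force: [-4.5, -1.3, 8.5]
opening: 0.0365
```

```bash
python3 st.py
```

```text
[0.4811 0.1789 0.0651] F [-4.68  0.53 -8.47] T [-0.001 -0.94  -0.033] 0.036543303175013996
[ 0.36 -0.12  1.05] [ 0.    -0.037  0.   ]
```

Call:
{"name": "step_arm", "arguments": {"increments": "-0.03 0 0.02 0 0 0;0 0 0.02 0 0 0;0 0 0 0 0 0"}}

```text
t: 19.53
tool_pos: [0.4811, 0.1789, 0.0651]
tool_rot: [-3.13, -0.268, -0.008]
contact_force: [-5.1, -0.5, 12.1]
opening: 0.0365
```

```bash
python3 st.py
```

```text
[0.4811 0.1789 0.0651] F [ -5.07  -0.34 -12.11] T [-0.07  -1.09   0.023] 0.0364981773222733
[ 0.34 -0.1   1.06] [-0.   -0.05  0.  ]
```

Call:
{"name": "step_arm", "arguments": {"increments": "0 0 0.02 0 0 0;0 0 0 0 0 0;0 0 0 0 0 0;0 0 0 0 0 0;0 0 0 0 0 0;0 0 0 0 0 0", "fingers": 0.6}}

```text
t: 20.03
tool_pos: [0.4787, 0.1785, 0.0613]
tool_rot: [-3.13, -0.268, -0.0]
contact_force: [-0.0, -0.5, 0.5]
opening: 0.068
```

```bash
python3 st.py; python3 - <<'E'
from h import *
snap("wrist","w15"); snap("scene","s15")
a=cv2.imread("pics/w15.png")[140:300,170:340]; w=cv2.convertScaleAbs(cv2.resize(a,None,fx=4,fy=4,interpolation=cv2.INTER_CUBIC),alpha=2.2,beta=15)
cv2.imwrite("pics/w15c.png",w[:600])
E
```

```text
[0.4787 0.1785 0.0613] F [-0.11  0.47 -0.53] T [ 0.004  0.038 -0.009] 0.06801143645845752
[ 2.75 -0.16 -2.67] [ 0.    -0.001 -0.001]
```

View pics/w15c.png

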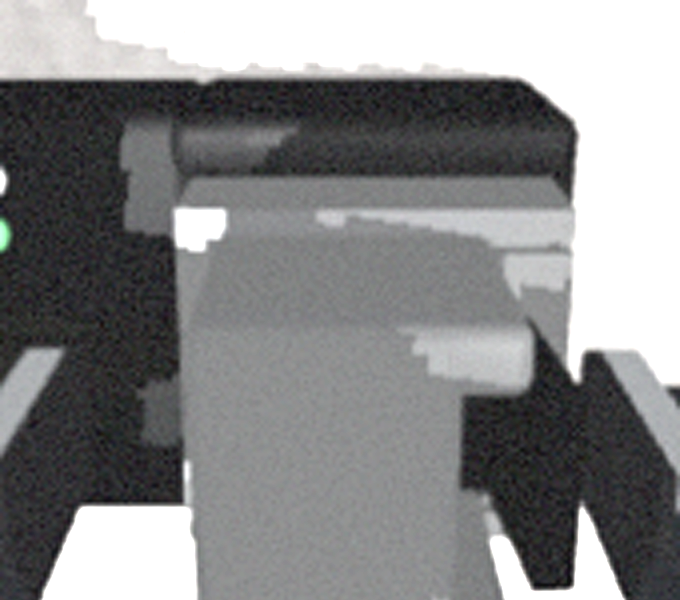

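Call:
{"name": "step_arm", "arguments": {"increments": "0 0 0 0 0 0;0 0 -0.1 0 0 0;0 0 -0.2 0 0 0;0 0 -0.4 0 0 0;0 0 -0.5 0 0 0;0 0 -0.5 0 0 0;0 0 -0.5 0 0 0;0 0 -0.4 0 0 0;0 0 0 0 0 0;0 0 0 0 0 0", "fingers": 1}}

```text
t: 20.97
tool_pos: [0.4794, 0.1786, 0.1278]
tool_rot: [-3.13, -0.268, -0.004]
contact_force: [0.5, 0.1, -0.7]
opening: 0.0856
```

```bash
python3 - <<'E'
from h import *
o,p,M=state(); print(p,o["contact_force"])
d,w=plan([.4839,.1312,.2063],.169); print(d,w)
E
```

```text
[0.47940248 0.17864415 0.12784406] [ 0.45062282  0.08186585 -0.69065501]
[-0.13829974  1.90047016 -3.13870999] [-0.00075825 -0.02344227  0.01997721]
```

Call:
{"name": "step_arm", "arguments": {"increments": "0 0.3 0 0 0 0;0 0.4 0 0 0 0;0 0.5 0 0 0 0;-0.1 0.4 0 0 0 0;0 0.3 0.15 0 0 0;0 0 0 0 0 0;0 0 0 0 0 0;0 0 0 0 0 0"}}

```text
t: 21.63
tool_pos: [0.4842, 0.1312, 0.1226]
tool_rot: [-3.13, -0.268, 0.001]
contact_force: [-0.2, -0.2, -0.5]
opening: 0.0851
```

```bash
python3 - <<'E'
from h import *
o,p,M=state(); print(p,o["contact_force"])
snap("wrist","w16"); snap("scene","s16"); snap("top","t16")
c=cam("w16")
a=cv2.imread("pics/w16.png")[90:210,200:330]; cv2.imwrite("pics/w16c.png",cv2.convertScaleAbs(cv2.resize(a,None,fx=5,fy=5,interpolation=cv2.INTER_CUBIC),alpha=1.8,beta=15))
a=cv2.imread("pics/s16.png")[180:250,290:360]; cv2.imwrite("pics/s16c.png",cv2.convertScaleAbs(cv2.resize(a,None,fx=8,fy=8,interpolation=cv2.INTER_CUBIC),alpha=1.5,beta=15))
E
```

```text
[0.48423617 0.13117752 0.12258789] [-0.19831833 -0.18386941 -0.50601705]
```

View pics/w16c.png

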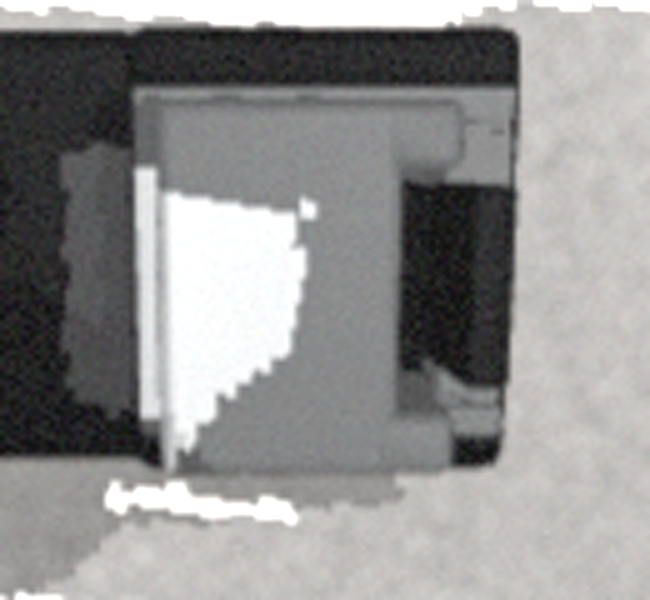

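View pics/s16c.png

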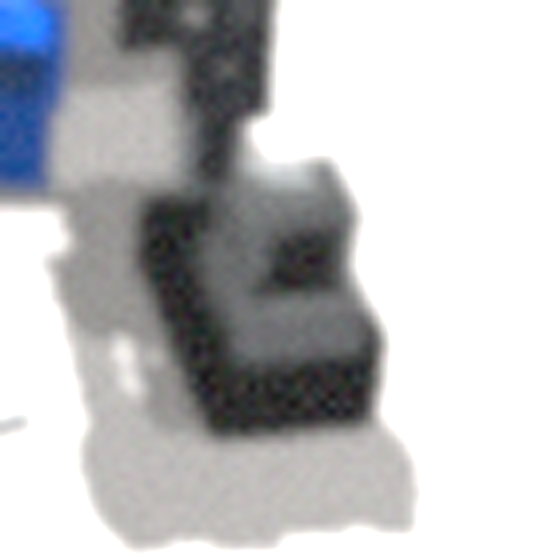

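View pics/t16.png

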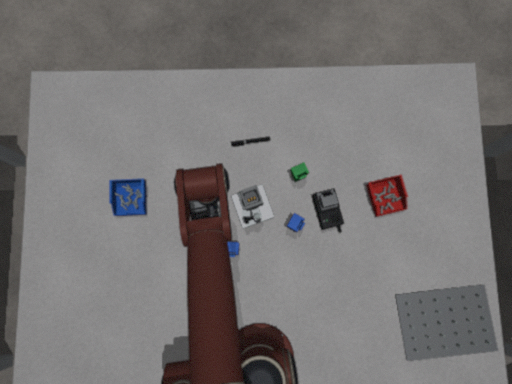

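```bash
python3 - <<'E'
from h import *
x,y,yaw=.4848,.1802,.169
outs=[]
for fn,dz,pose,crop in(("w16",0.062,(x,y,yaw),(200,90,320,200)),("w3",.205,(.4774,.0134,.322),(200,90,320,200))):
    a=cv2.imread(f"pics/{fn}.png"); c=cam(fn); u0,v0,u1,v1=crop; f=6
    im=np.clip((cv2.resize(a[v0:v1,u0:u1],None,fx=f,fy=f,interpolation=cv2.INTER_CUBIC)/255.)**.55*255,0,255).astype(np.uint8)
    cv2.imwrite(f"pics/{fn}_cmpraw.png",im)
    for P,col in((box(-.028,.028,-.026,.026,-.05,0),(0,255,255)),(box(-.022,.016,-.0235,.0235,.001,.037),(0,255,0)),(box(.016,.0225,-.013,.013,.006,.032),(0,0,255))):
        q=proj(c,place(P,pose[0],pose[1],dz,pose[2])); q=(q-[u0,v0]+.5)*f-.5
        for i,j in [(4,5),(5,6),(6,7),(7,4)]: cv2.line(im,tuple(int(round(k*8)) for k in q[i]),tuple(int(round(k*8)) for k in q[j]),col,1,cv2.LINE_AA,3)
    cv2.imwrite(f"pics/{fn}_cmp.png",im)
E
```

```text
(no output)
```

View pics/w16_cmp.png

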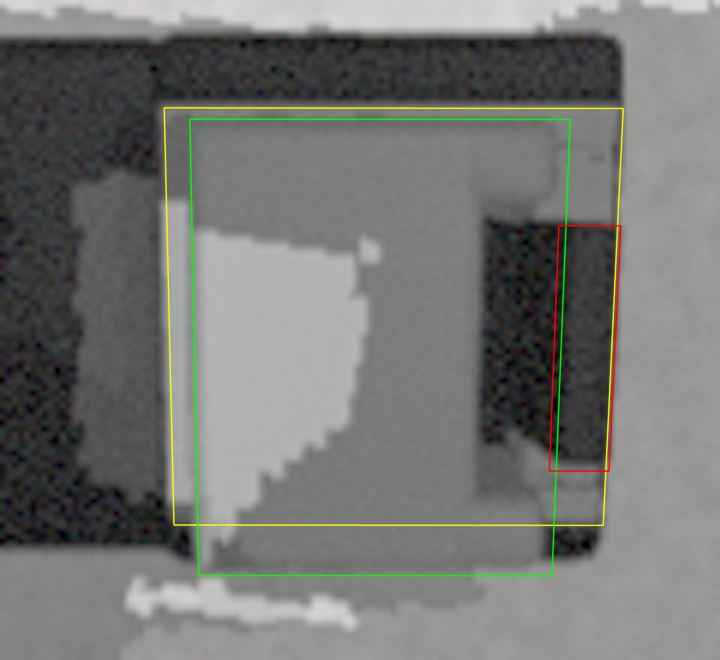

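View pics/w3_cmp.png

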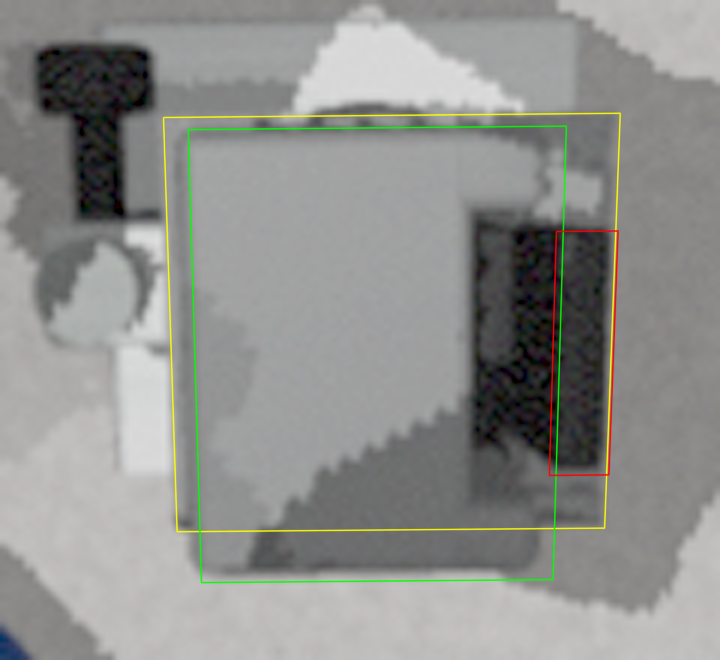

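Call:
{"name": "step_arm", "arguments": {"increments": "0 0 -0.4 0 0 0;0 0 -0.8 0 0 0;0 0 -0.9 0 0 0;0 0 -0.9 0 0 0;0 0 -0.9 0 0 0;0 0 -0.9 0 0 0;0 0 -0.6 0 0 0;0 0 0 0 0 0;0 0 0 0 0 0;0 0 0 0 0 0"}}

```text
t: 22.62
tool_pos: [0.4838, 0.1314, 0.2568]
tool_rot: [3.13, 0.269, -0.002]
contact_force: [-1.5, 0.1, -1.0]
opening: 0.0853
```

```bash
python3 - <<'E'
from h import *
o,p,M=state(); print(o["t"],p,o["contact_force"])
snap("scene","s17")
a=cv2.imread("pics/s17.png")[180:240,170:350]; cv2.imwrite("pics/s17c.png",cv2.convertScaleAbs(cv2.resize(a,None,fx=4,fy=4,interpolation=cv2.INTER_CUBIC),alpha=1.5,beta=15))
E
```

```text
22.6167 [0.48378756 0.13137032 0.25683121] [-1.48373081  0.12782765 -0.97437817]
```

View pics/s17c.png

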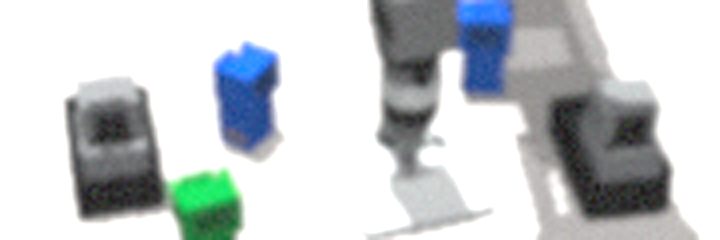

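The battery sits in the empty charger just as the other one sits in its charger, so I hand the job in.

```bash
python3 -c "
from station import ctrl
print(ctrl.finish_job())"
```

```text
the job is handed in; nothing more can be done
None
```

I moved the flat battery from the screwdriver to the empty charger and handed the job in at about 22.6 s.

- **Removal:** I pinched the release tab against the back of the head, which closed to 37.4 mm with the tab fully in. I then drew the battery straight up. Forces were about 6 N while gripping and under about 3 N while lifting.
- **Insertion:** I kept the tab held in and lowered the battery into the charger until it stopped solid at about 12 N down. Sideways force peaked at about 10 N. I then let go and backed off.

**Last checks:**
- In the close-up wrist view, the head and tab sit over the charger rim as they did when the battery was latched in the screwdriver, to within measurement error. The tab is sprung out, so I take it as locked. I did not pull on the battery to prove it.
- The gripper was clear of everything, with a force reading under 2 N. I never touched the other battery, the bins or the marker.

**What disagreed:**
- The top camera placed the screwdriver 2 to 3 mm differently from the wrist camera. I used the wrist camera, viewing the screwdriver and the charger from matching positions so that its error cancels.
- The battery stopped about 1 mm higher than I had first worked out. I put this down to the closing fingers pressing it down in the screwdriver. The tab springing out agrees with that.

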